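# Tip two V-blocks over, grooves up

## Task

Two V-blocks stand on end on the rubber bench mat. Using the fingertips, push each one over where it stands so that it lies flat on the mat with its V-groove facing up, ready to take a shaft. Only push: do not pick up or carry the blocks or shove them far along the mat, and leave the screw jack and the oil bottle where they are.

Things in the scene. Friction and masses are not known exactly. Their poses are not given: they have to be found in the camera images.
- vblock_left_center (a point): Left (+y) bare aluminium V-block, 50 x 50 mm section, 100 mm long, 0.4-0.8 kg, loose, standing on end. Point: centre of the 50x50x100 outline. z: along the length (up at the start). x: straight out of the one long face with the 90-degree V-groove (mouth 40 mm, 20 deep, two 5 mm lips; face 25 mm from the centre), level at the start, up when done. Over 100 mm left of mat centre.
- vblock_right_center (a point): Right (-y) bare aluminium V-block, 50 x 50 mm section, 100 mm long, 0.4-0.8 kg, loose, standing on end. Point: centre of the 50x50x100 outline. z: along the length (up at the start). x: straight out of the one long face with the 90-degree V-groove (mouth 40 mm, 20 deep, two 5 mm lips; face 25 mm from the centre), level at the start, up when done. Twin of the left one.
- mat: Black rubber bench mat, fixed to the bench, 420 x 750 x 5 mm (x, y, z). Origin at the centre of its underside, on the bench top; its upper face is 5 mm above the bench. Grippy (friction 0.45 or more): a V-block pushed level on its groove side, 20 to 35 mm below its top, tips about its far bottom edge; past 27 degrees of lean it falls by itself. Each has room to fall that way.
- jack: Bystander: small dark steel screw jack standing on the mat between the blocks, 42 mm across the foot, 68 mm tall, waisted. Origin at the centre of its underside.
- oil: Bystander: small amber oil bottle standing on the mat between the blocks, 44 mm diameter, 100 mm tall. Origin at the centre of its underside.
Mind the look-alikes: they are no part of the job. Leave any green or purple look-alike of the part that bears vblock_right_center alone.

How it is judged:
By the outcome, as a careful person would: the job done as asked, in the order asked, and still so for the second after the job is handed in, with the robot touching nothing.
It also fails if it takes over 45 s, if anything falls off the work surface, if the arm or the gripper's body presses on something with over 40 N, if the wrist force passes 120 N, or if a joint passes its speed limit or range.

## Robot

A 6-joint arm with a two-finger parallel gripper is mounted at the origin on the work surface. World frame = base frame: x ahead of the robot, y to its left, z up, the work surface at z = 0. Lengths are in m, angles in rad, forces in N, time in s.
With the tool pointing down it reaches from about 0.325 to 0.85 m from the base axis. Payload 4.4 kg.
Tool frame: the origin (TCP) lies on the centre line of the jaws, within the pads' length; the fingertips stand 22 mm ahead of it and the grasp point (between the pads) lies 3 mm ahead of it; z points along the fingers, y is the line along which they close (so a half turn about z gives the same grasp; the last joint's range is limited). The gripper opens to 94 mm and grips with 3 to 60 N. Pads are 16 mm wide; open, the fingers measure 119 mm over their backs; the gripper's body (75 mm by 177 mm) begins 78 mm behind the grasp point.
Start: joints at [-1.321, 0.207, 1.542, -0, 1.393, -0.15], TCP at [0.224, -0.529, 0.227] pointing down, gripper open.
Joint ranges: [-2.73, 2.73], [-0.86, 2.22], [0.23, 2.46], [-1.11, 4.25], [0.08, 2.63], [-2.82, 2.82]. Speed limits (rad/s): [2.79, 2.79, 3.14, 3.14, 3.14, 3.14].

## Interface

Orientations are given as a rotation vector (axis times angle).
In Python, from rig import env gives the robot as it stands.
- The arm moves only by the shell command python3 -m pendant 'ROWS'. ROWS is JSON, a list of rows, each an object of numbers: "jaw": the finger opening in m, from 0 to 0.094; "x", "y", "z": the shift along the tool's x, y, z in m; "twist": the turn about the tool's z in degrees. A call has 1 to 10 rows; each row is the pose to reach, as a shift and turn from the pose commanded when the call began, along the tool's axes at that moment; what a row does not reach only later rows make up. A row lasts 1/12 s, in which the tool goes at most 41.7 mm and 7.16 degrees, less where a joint would pass 70% of its speed; a pose out of reach is approached as far as the arm can. A call with a gripper value outside its range is refused whole. The fingers move at their own pace and stop on an object; the grip force is fixed at half the most. Time passes only in rows, so rows that repeat a pose let the fingers close. It gives the time, the measured TCP pose, the force, the opening and the grip force at its end, in the units of the state.
- env.get_obs(): the state, without advancing time (a new reading comes with each control period).
- env.camera(name): name is "side" or "top" or "wrist"; returns the picture (400x640x3 uint8, red, green, blue); there is no depth.
- env.calibration(name): a dict with "fx", "fy", "cx", "cy" (pixels), "rvec" (rotation vector, rad) and "tvec" (3), from world to camera coordinates, as OpenCV has them. Camera axes: x right, y down, z forward; pixel columns grow to the right and rows downward; lengths in m; the calibration is good to about 2 mm. The wrist camera is an equidistant fisheye: a pixel r from the principal point sees the ray r / f radians off the axis. A picture is of the moment at which its call begins: read the wrist's pose just before it. calibration takes no time and is no camera call; for the wrist camera it gives the pose at the moment of the call.
- env.job_done(): hands the job in; it is judged then, once.
The state is a dict: "time": time; "q": joint angles; "qd": joint speeds; "joint_torque": joint torques, N m; "ee_pos": TCP position; "ee_rot": TCP orientation; "contact_force": force on the tool from outside, world axes, zero at the start; "moment": the same for the moment, N m; "opening": finger opening in m; "gripper_force": force on a finger pad.
Only numpy, scipy, OpenCV 4.12 (cv2) and the standard library are available. Lean on these libraries where they do the work, as an engineer would, in place of code of your own. Each camera call takes 0.05 s, during which the arm holds its last target. There are 200 camera calls.

## Working session

There is one attempt and no reset: what is moved stays moved. The work goes in short steps, Python scripts to look and compute and a shell command to move; the robot and the scene stay as the last step left them, time stands still between calls to the robot, and variables do not carry over. Pictures are saved under pics/ and viewed, at most 10 in all, crops included, and the job is handed in when it is done.

```bash
mkdir -p pics; ls; python3 - <<'E'
from rig import env
import cv2
for n in("top","side"):
    cv2.imwrite(f"pics/{n}0.png",env.camera(n)[:,:,::-1]); c=env.calibration(n); print(n,c)
o=env.get_obs();print(o["time"],o["ee_pos"],o["ee_rot"],o["opening"])
E
```

```text
pics
top {'fx': 519.7741069879974, 'fy': 519.7741069879974, 'cx': 326.4564419637168, 'cy': 201.6914410775887, 'rvec': array([ 2.08791738, -2.14885359,  0.20064359]), 'tvec': array([-0.06125938,  0.50055529,  1.46503972])}
side {'fx': 440.3663855565795, 'fy': 440.3663855565795, 'cx': 322.4835311912669, 'cy': 193.7557175728776, 'rvec': array([ 0.77875533, -2.30436285,  1.39724668]), 'tvec': array([0.32719607, 0.24254641, 0.84464946])}
0.1 [ 0.22416122 -0.52876362  0.22641785] [-3.07674098e+00 -6.24956812e-01  1.65094614e-04] 0.0938353361508939
```

View pics/top0.png

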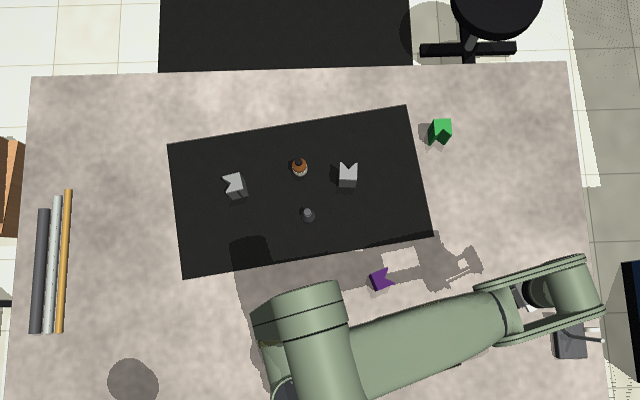

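View pics/side0.png

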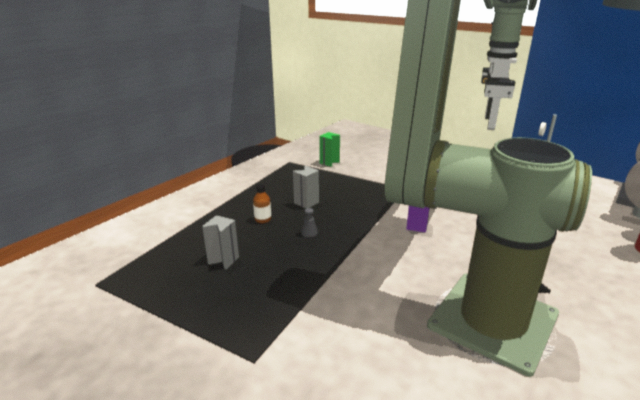

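Top view: the left block is at about (235,185) with its notch at upper left, and the right block is at about (348,173) with its notch facing up. The oil is at (300,167) and the jack at (308,214). The green and purple look-alikes are off the mat. I'll zoom in on the tops.

```bash
cat > h.py <<'E'
import numpy as np,cv2
from rig import env
def ray(n,uv,z):
    c=env.calibration(n);R=cv2.Rodrigues(c["rvec"])[0];C=-R.T@c["tvec"]
    d=R.T@np.array([(uv[0]-c["cx"])/c["fx"],(uv[1]-c["cy"])/c["fy"],1]);return C+d*(z-C[2])/d[2]
def proj(n,p):
    c=env.calibration(n);return cv2.projectPoints(np.array(p,float).reshape(-1,3),c["rvec"],c["tvec"],np.array([[c["fx"],0,c["cx"]],[0,c["fy"],c["cy"]],[0,0,1]]),None)[0].reshape(-1,2)
E
python3 - <<'E'
from h import *
im=cv2.imread("pics/top0.png")
g=im.min(2)
m=(g>185).astype(np.uint8); m[:150]=0;m[230:]=0;m[:,:215]=0;m[:,375:]=0
n,l,st,ce=cv2.connectedComponentsWithStats(m)
for i in range(1,n):
    if st[i,4]>30:
        k=cv2.findContours((l==i).astype(np.uint8),0,2)[0][0]
        a=cv2.approxPolyDP(k,2,True)[:,0]
        print(st[i],ce[i],ray("top",ce[i],.105)[:2]); print([(tuple(int(t) for t in p),ray("top",p,.105)[:2].round(4).tolist()) for p in a])
for p in [(168,145),(406,105),(433,236),(183,279)]: print("mat",ray("top",p,.005)[:2])
print("oil",ray("top",(299,165),.1),"jack",ray("top",(308,213),.068))
a=cv2.resize(im[150:230,215:375],None,fx=5,fy=5,interpolation=cv2.INTER_CUBIC);cv2.imwrite("pics/c0.png",a)
E
```

```text
mat [0.69836689 0.40523507]
mat [ 0.80551234 -0.33109016]
mat [ 0.39454144 -0.38725509]
mat [0.28967426 0.34909548]
oil [ 5.97256559e-01 -4.67006071e-04  1.00000000e-01] jack [ 0.46331588 -0.02194385  0.068     ]
```

View pics/c0.png

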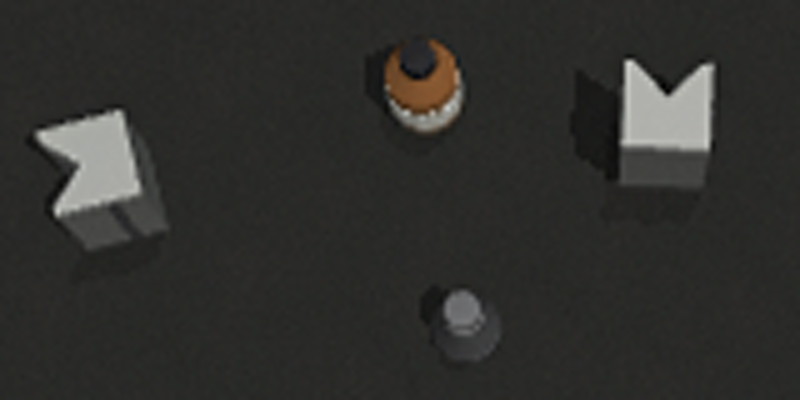

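The crop shows both top faces clearly. The left groove faces image-left, roughly world +y. The right groove faces image-up, roughly +x. Next I'll turn the corners into positions.

```bash
python3 - <<'E'
from h import *
im=cv2.imread("pics/top0.png"); g=im.min(2)
for nm,x0,x1,cs in [("L",215,260,[(36,133),(55,213),(141,195),(124,112)]),("R",320,375,[(625,60),(714,64),(711,150),(620,148)])]:
    P=np.array([ray("top",(215+c[0]/5-.4,150+c[1]/5-.4),.105)[:2] for c in cs])
    s=[np.linalg.norm(P[i]-P[i-1]) for i in range(4)]
    d=(P[0]+P[1]-P[2]-P[3]); d/=np.linalg.norm(d); e=(P[0]+P[3]-P[1]-P[2]);
    print(nm,"centre",P.mean(0).round(4),"sides",np.round(s,3),"groove deg",np.degrees(np.arctan2(d[1],d[0])).round(1),"lat",np.degrees(np.arctan2(e[1],e[0])).round(1))
    print("side px", proj("side",[P.mean(0).tolist()+[.105]]).round(0))
o=env.get_obs(); R=cv2.Rodrigues(o["ee_rot"])[0]; print(R.round(3))
E
```

```text
L centre [0.5513 0.1882] sides [0.051 0.048 0.049 0.049] groove deg 101.4 lat 12.4
side px [[219. 223.]]
R centre [ 0.5752 -0.1395] sides [0.051 0.051 0.05  0.051] groove deg -4.6 lat 86.3
side px [[306. 171.]]
[[ 0.921  0.39  -0.001]
 [ 0.39  -0.921  0.002]
 [ 0.    -0.002 -1.   ]]
```

```bash
cat >> h.py <<'E'
def go(x,y,z,yaw):
    o=env.get_obs();R=cv2.Rodrigues(o["ee_rot"])[0];s=R.T@(np.array([x,y,z])-o["ee_pos"])
    t=(np.degrees(np.arctan2(R[1,0],R[0,0]))-yaw+180)%360-180
    print("t",o["time"],"xyz",(s*1000).round(1),"twist",round(t,1))
E
python3 -m pendant '[{"jaw":0.035,"x":0.536,"y":-0.19,"twist":27},{"jaw":0.035,"x":0.536,"y":-0.19,"twist":27},{"jaw":0.035,"x":0.536,"y":-0.19,"twist":27},{"jaw":0.035,"x":0.536,"y":-0.19,"twist":27},{"jaw":0.035,"x":0.536,"y":-0.19,"twist":27},{"jaw":0.035,"x":0.536,"y":-0.19,"twist":27},{"jaw":0.035,"x":0.536,"y":-0.19,"twist":27},{"jaw":0.035,"x":0.536,"y":-0.19,"twist":27},{"jaw":0.035,"x":0.536,"y":-0.19,"twist":27},{"jaw":0.035,"x":0.536,"y":-0.19,"twist":27}]'
python3 -c "
from h import *
go(.643,-.1445,.226,-4.2)"
```

```text
t 0.1 xyz [ 535.6 -190.4    1. ] twist 27.2schema error: expected keys jaw, x, y, z, twist
```

```bash

python3 -m pendant '[{"jaw":0.035,"x":0.536,"y":-0.19,"z":0,"twist":27},{"jaw":0.035,"x":0.536,"y":-0.19,"z":0,"twist":27},{"jaw":0.035,"x":0.536,"y":-0.19,"z":0,"twist":27},{"jaw":0.035,"x":0.536,"y":-0.19,"z":0,"twist":27},{"jaw":0.035,"x":0.536,"y":-0.19,"z":0,"twist":27},{"jaw":0.035,"x":0.536,"y":-0.19,"z":0,"twist":27},{"jaw":0.035,"x":0.536,"y":-0.19,"z":0,"twist":27},{"jaw":0.035,"x":0.536,"y":-0.19,"z":0,"twist":27},{"jaw":0.035,"x":0.536,"y":-0.19,"z":0,"twist":27},{"jaw":0.035,"x":0.536,"y":-0.19,"z":0,"twist":27}]'
python3 -c "
from h import *
go(.643,-.1445,.226,-4.2)"
```

```text
time: 0.93
ee_pos: [0.5257, -0.2525, 0.227]
ee_rot: [-3.139, 0.11, 0.001]
contact_force: [0.0, -1.0, -0.7]
opening: 0.036
gripper_force: 0.0
t 0.9333 xyz [ 109.4 -116.     1. ] twist 0.2
```

```bash

python3 -m pendant '[{"jaw":0.035,"x":0.109,"y":-0.116,"z":0,"twist":0},{"jaw":0.035,"x":0.109,"y":-0.116,"z":0,"twist":0},{"jaw":0.035,"x":0.109,"y":-0.116,"z":0,"twist":0},{"jaw":0.035,"x":0.109,"y":-0.116,"z":0,"twist":0},{"jaw":0.035,"x":0.109,"y":-0.116,"z":0,"twist":0},{"jaw":0.035,"x":0.109,"y":-0.116,"z":0,"twist":0},{"jaw":0.035,"x":0.109,"y":-0.116,"z":0,"twist":0}]'
python3 -c "
from h import *
go(.643,-.1445,.099,-4.2)
cv2.imwrite('pics/w1.png',env.camera('wrist')[:,:,::-1])"
```

```text
time: 1.52
ee_pos: [0.641, -0.1465, 0.2266]
ee_rot: [3.14, -0.11, -0.003]
contact_force: [-0.1, 0.4, -0.1]
opening: 0.0352
gripper_force: 0.0
t 1.5167 xyz [  2.1  -2.2 127.6] twist 0.2
```

View pics/w1.png

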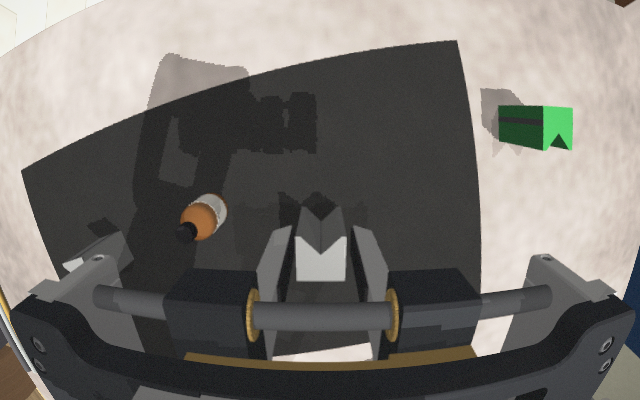

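The wrist view shows the right block centred between the two fingers at about (321,245), with its groove facing away from the wrist. I'll descend and then push slowly.

```bash

python3 -m pendant '[{"jaw":0.035,"x":0.002,"y":-0.002,"z":0.04,"twist":0},{"jaw":0.035,"x":0.002,"y":-0.002,"z":0.08,"twist":0},{"jaw":0.035,"x":0.002,"y":-0.002,"z":0.11,"twist":0},{"jaw":0.035,"x":0.002,"y":-0.002,"z":0.127,"twist":0},{"jaw":0.035,"x":0.002,"y":-0.002,"z":0.127,"twist":0},{"jaw":0.035,"x":-0.008,"y":-0.002,"z":0.127,"twist":0},{"jaw":0.035,"x":-0.018,"y":-0.002,"z":0.127,"twist":0},{"jaw":0.035,"x":-0.026,"y":-0.002,"z":0.127,"twist":0},{"jaw":0.035,"x":-0.031,"y":-0.002,"z":0.127,"twist":0}]'
python3 -c "
from h import *
go(.643,-.1445,.099,-4.2)"
```

```text
time: 2.32
ee_pos: [0.6107, -0.1435, 0.1023]
ee_rot: [3.139, -0.113, 0.004]
contact_force: [1.5, 0.0, 1.1]
opening: 0.0351
gripper_force: 0.7
t 2.3167 xyz [32.2 -1.3  3.4] twist 0.1
```

```bash

python3 -m pendant '[{"jaw":0.035,"x":-0.004,"y":0,"z":0.001,"twist":0},{"jaw":0.035,"x":-0.008,"y":0,"z":0.001,"twist":0},{"jaw":0.035,"x":-0.012,"y":0,"z":0.001,"twist":0},{"jaw":0.035,"x":-0.016,"y":0,"z":0.001,"twist":0},{"jaw":0.035,"x":-0.020,"y":0,"z":0.001,"twist":0}]'
python3 -c "
from h import *
cv2.imwrite('pics/s1.png',cv2.resize(env.camera('side')[120:280,170:410,::-1],None,fx=3,fy=3))"
```

```text
time: 2.73
ee_pos: [0.5906, -0.1407, 0.0996]
ee_rot: [-3.14, 0.111, 0.0]
contact_force: [0.4, 0.7, 0.1]
opening: 0.0352
gripper_force: 0.4
```

View pics/s1.png

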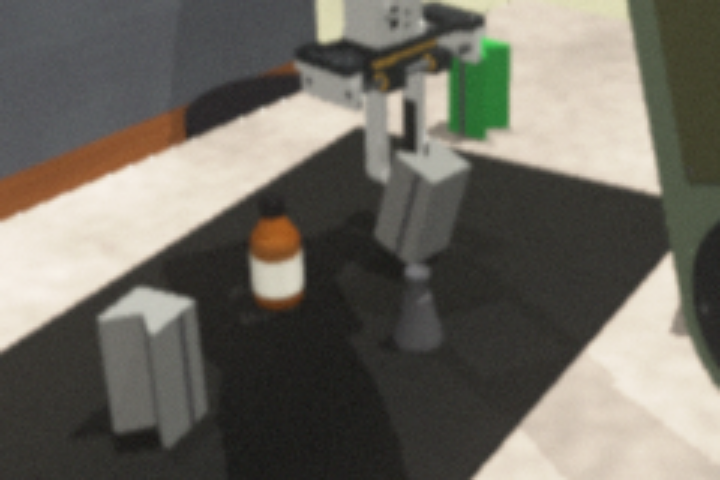

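The side view shows the right block leaning cleanly towards the robot, top at about (430,160) in the crop. I'll keep pushing.

```bash

python3 -m pendant '[{"jaw":0.035,"x":-0.004,"y":0,"z":0,"twist":0},{"jaw":0.035,"x":-0.008,"y":0,"z":0,"twist":0},{"jaw":0.035,"x":-0.012,"y":0,"z":0,"twist":0},{"jaw":0.035,"x":-0.015,"y":0,"z":0,"twist":0},{"jaw":0.035,"x":-0.018,"y":0,"z":0,"twist":0},{"jaw":0.035,"x":-0.020,"y":0,"z":0,"twist":0},{"jaw":0.035,"x":-0.020,"y":0,"z":0,"twist":0},{"jaw":0.035,"x":-0.020,"y":0,"z":0,"twist":0},{"jaw":0.035,"x":-0.020,"y":0,"z":0,"twist":0}]'
python3 -c "
from h import *
cv2.imwrite('pics/s2.png',cv2.resize(env.camera('side')[120:280,170:410,::-1],None,fx=3,fy=3))
go(.537,.255,.226,101.9)"
```

```text
time: 3.53
ee_pos: [0.5712, -0.1395, 0.0995]
ee_rot: [3.14, -0.111, 0.0]
contact_force: [-0.5, -0.3, 0.0]
opening: 0.0346
gripper_force: 0.0
t 3.5833 xyz [ -61.9 -391.1 -126.5] twist -105.9
```

View pics/s2.png

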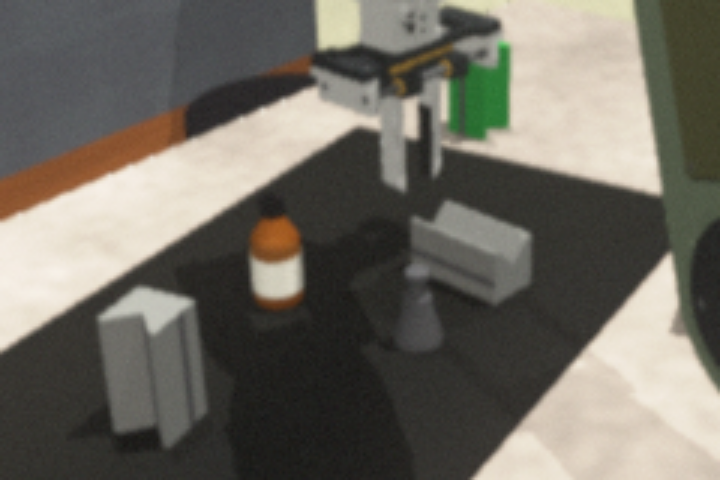

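The right block now lies flat with its V-groove up, at about (470,250), clear of the jack. I'll raise the tool and move to the left block.

```bash

python3 -m pendant '[{"jaw":0.035,"x":0,"y":0,"z":-0.04,"twist":0},{"jaw":0.035,"x":0,"y":0,"z":-0.08,"twist":0},{"jaw":0.035,"x":0,"y":0,"z":-0.126,"twist":-7},{"jaw":0.035,"x":0,"y":0,"z":-0.126,"twist":-14},{"jaw":0.035,"x":-0.062,"y":-0.391,"z":-0.126,"twist":-106},{"jaw":0.035,"x":-0.062,"y":-0.391,"z":-0.126,"twist":-106},{"jaw":0.035,"x":-0.062,"y":-0.391,"z":-0.126,"twist":-106},{"jaw":0.035,"x":-0.062,"y":-0.391,"z":-0.126,"twist":-106},{"jaw":0.035,"x":-0.062,"y":-0.391,"z":-0.126,"twist":-106},{"jaw":0.035,"x":-0.062,"y":-0.391,"z":-0.126,"twist":-106}]'
python3 -c "
from h import *
go(.537,.255,.226,101.9)"
```

```text
time: 4.42
ee_pos: [0.549, 0.1115, 0.2257]
ee_rot: [2.808, 1.408, 0.001]
contact_force: [1.3, 0.0, 0.1]
opening: 0.035
gripper_force: 0.0
t 4.4167 xyz [107.8 -95.5  -0.3] twist -48.6
```

```bash

python3 -m pendant '[{"jaw":0.035,"x":0.108,"y":-0.095,"z":0,"twist":-48.6},{"jaw":0.035,"x":0.108,"y":-0.095,"z":0,"twist":-48.6},{"jaw":0.035,"x":0.108,"y":-0.095,"z":0,"twist":-48.6},{"jaw":0.035,"x":0.108,"y":-0.095,"z":0,"twist":-48.6},{"jaw":0.035,"x":0.108,"y":-0.095,"z":0,"twist":-48.6},{"jaw":0.035,"x":0.108,"y":-0.095,"z":0,"twist":-48.6},{"jaw":0.035,"x":0.108,"y":-0.095,"z":0,"twist":-48.6},{"jaw":0.035,"x":0.108,"y":-0.095,"z":0,"twist":-48.6},{"jaw":0.035,"x":0.108,"y":-0.095,"z":0,"twist":-48.6}]'
python3 -c "
from h import *
go(.537,.255,.099,101.9)"
```

```text
time: 5.17
ee_pos: [0.5387, 0.2532, 0.2254]
ee_rot: [1.99, 2.431, 0.0]
contact_force: [-0.2, 0.2, -0.8]
opening: 0.0351
gripper_force: 0.0
t 5.1667 xyz [  2.1  -1.3 126.4] twist -0.5
```

```bash

python3 -m pendant '[{"jaw":0.035,"x":0.002,"y":-0.001,"z":0.04,"twist":0},{"jaw":0.035,"x":0.002,"y":-0.001,"z":0.08,"twist":0},{"jaw":0.035,"x":0.002,"y":-0.001,"z":0.11,"twist":0},{"jaw":0.035,"x":0.002,"y":-0.001,"z":0.126,"twist":0},{"jaw":0.035,"x":0.002,"y":-0.001,"z":0.126,"twist":0},{"jaw":0.035,"x":-0.008,"y":-0.001,"z":0.126,"twist":0},{"jaw":0.035,"x":-0.018,"y":-0.001,"z":0.126,"twist":0},{"jaw":0.035,"x":-0.026,"y":-0.001,"z":0.126,"twist":0},{"jaw":0.035,"x":-0.031,"y":-0.001,"z":0.126,"twist":0}]'
python3 -m pendant '[{"jaw":0.035,"x":-0.004,"y":0,"z":0,"twist":0},{"jaw":0.035,"x":-0.008,"y":0,"z":0,"twist":0},{"jaw":0.035,"x":-0.012,"y":0,"z":0,"twist":0},{"jaw":0.035,"x":-0.016,"y":0,"z":0,"twist":0},{"jaw":0.035,"x":-0.020,"y":0,"z":0,"twist":0}]'
python3 -c "
from h import *
cv2.imwrite('pics/s3.png',cv2.resize(env.camera('side')[120:280,170:410,::-1],None,fx=3,fy=3))"
```

```text
time: 5.92
ee_pos: [0.5459, 0.2214, 0.1017]
ee_rot: [1.987, 2.43, 0.005]
contact_force: [0.2, 0.6, 1.2]
opening: 0.0353
gripper_force: 0.8
time: 6.33
ee_pos: [0.5478, 0.2026, 0.0996]
ee_rot: [1.987, 2.434, -0.0]
contact_force: [0.2, 0.8, 1.7]
opening: 0.035
gripper_force: 0.5
```

View pics/s3.png

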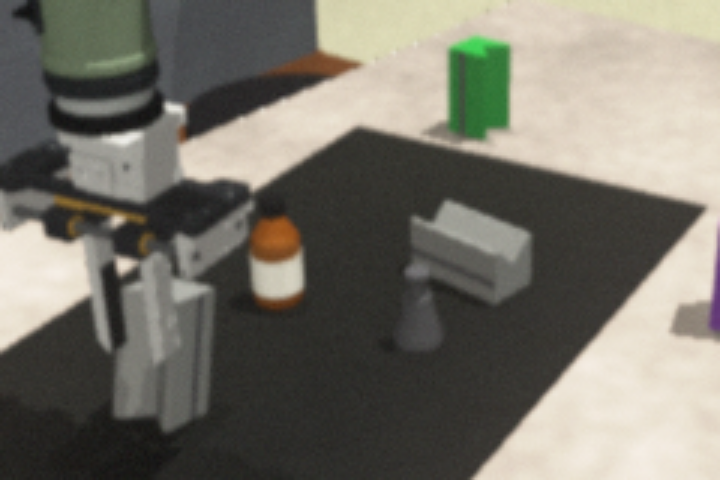

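The left block is leaning away with both fingers on its groove side, at about (160,350). I'll finish the push, let it fall, then back off.

```bash

python3 -m pendant '[{"jaw":0.035,"x":-0.004,"y":0,"z":0,"twist":0},{"jaw":0.035,"x":-0.008,"y":0,"z":0,"twist":0},{"jaw":0.035,"x":-0.012,"y":0,"z":0,"twist":0},{"jaw":0.035,"x":-0.015,"y":0,"z":0,"twist":0},{"jaw":0.035,"x":-0.018,"y":0,"z":0,"twist":0},{"jaw":0.035,"x":-0.020,"y":0,"z":0,"twist":0},{"jaw":0.035,"x":-0.020,"y":0,"z":0,"twist":0},{"jaw":0.035,"x":-0.020,"y":0,"z":0,"twist":0},{"jaw":0.035,"x":-0.020,"y":0,"z":0,"twist":0}]'
python3 -m pendant '[{"jaw":0.035,"x":0.02,"y":0,"z":-0.02,"twist":0},{"jaw":0.035,"x":0.04,"y":0,"z":-0.05,"twist":0},{"jaw":0.035,"x":0.06,"y":0,"z":-0.08,"twist":0},{"jaw":0.035,"x":0.08,"y":0,"z":-0.11,"twist":0},{"jaw":0.035,"x":0.1,"y":0,"z":-0.13,"twist":0},{"jaw":0.035,"x":0.1,"y":0,"z":-0.13,"twist":0},{"jaw":0.035,"x":0.1,"y":0,"z":-0.13,"twist":0},{"jaw":0.035,"x":0.1,"y":0,"z":-0.13,"twist":0}]'
python3 -c "
from h import *
a=env.camera('side')[120:280,170:410,::-1];b=env.camera('top')[120:280,170:410,::-1]
cv2.imwrite('pics/s4.png',cv2.resize(np.vstack([a,b]),None,fx=1.85,fy=1.85))"
```

```text
time: 7.13
ee_pos: [0.5518, 0.1834, 0.0995]
ee_rot: [-1.987, -2.433, -0.0]
contact_force: [0.0, -0.2, 0.1]
opening: 0.035
gripper_force: 0.0
time: 7.8
ee_pos: [0.5311, 0.2807, 0.2281]
ee_rot: [-1.986, -2.433, 0.004]
contact_force: [0.1, -0.7, -0.6]
opening: 0.0351
gripper_force: 0.0
```

View pics/s4.png

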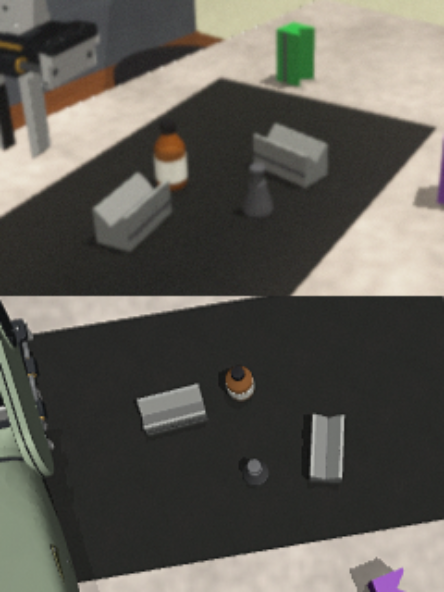

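Both blocks lie flat with their grooves up: left at about (171,408) and right at about (327,447) in the lower panel. The oil and jack haven't moved, and the arm is clear.

```bash
python3 -c "
from rig import env
print(env.job_done())"
```

```text
the job is handed in; nothing more can be done
None
```

Both V-blocks were pushed over where they stood and lie flat with their grooves up; the jack, the oil bottle and the look-alikes were not touched, and the job was handed in at about 8 s on the robot's clock.

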